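# Pack the watch-service caddy

### The arm

A 6-joint arm with a two-finger parallel gripper is mounted at the origin on a cart in front of the work surface, level with it; the furniture and walls round the work are solid. World frame = base frame: x ahead of the robot, y to its left, z up, the work surface at z = 0. Lengths are in m, angles in degrees, forces in N, time in s.
With the tool pointing down it reaches from about 0.325 to 0.775 m from the base axis. Payload 5.5 kg.
Tool frame: the origin (TCP) lies at the centre of the arm's flange, where the gripper is bolted on; the fingertips stand 173 mm ahead of it and the grasp point (between the pads) lies 155 mm ahead of it (env.nose_length is the distance from the TCP to the fingertips, in m); z points along the fingers, y is the line along which they close (so a half turn about z gives the same grasp; the last joint's range is limited). The gripper opens to 85 mm and grips with 20 to 120 N. Pads are 22 mm wide; open, the fingers measure 114 mm over their backs; the gripper's body (76 mm by 85 mm) begins 54 mm behind the grasp point. The pads swing forward as they close: fully open they stand 13 mm farther back than shut.
Start: joints at [-68.623, 5.22, 70.514, -0, 104.267, -3.249], TCP at [0.25, -0.545, 0.405] pointing down, gripper open.
Joint ranges: [-164.24, 164.24], [-49.07, 125.15], [9.68, 141.18], [-86.29, 266.29], [3.28, 154.24], [-151.56, 151.56]. Speed limits (degrees/s): [147.25, 147.25, 172.46, 180, 180, 180].

### API

Orientations are given as [roll, pitch, yaw] about the fixed x, y, z axes, in that order (R = Rz(yaw) Ry(pitch) Rx(roll)).
In Python, from cell import env, vision, job_done, masks_of gives the robot as it stands. The module is installed in compiled form; this text tells all that it offers.
- The arm moves only by the tool play_rows, never from a script. Its argument "rows" is a list of rows, each an object with "linear": the shift along the tool's x, y, z in units of 30 mm (1.0 is 30 mm), a list of three; "rotation": the turn, a rotation vector about the tool's x, y, z in units of 5 degrees (1.0 is 5 degrees), a list of three; "hand": the closure, from -1 (fully open) to 1 (shut). In form: [{"linear": [x, y, z], "rotation": [ax, ay, az], "hand": hand}, ...]. A call has 1 to 8 rows; each row shifts and turns the commanded pose from where the row before left it, along the tool's axes as they then stand; what a row does not reach is not made up. A row lasts 1/10 s, in which the tool goes at most 50 mm and 8.59 degrees, less where a joint would pass 70% of its speed; a pose out of reach is approached as far as the arm can. A call is refused whole if a number of a shift passes 1 or a number of a turn 1, either way. A call with a gripper value outside its range is refused whole. The fingers move at their own pace and stop on an object; "force" is the grip in N (left out, the last holds). Time passes only in rows, so rows that do not move let the fingers close. It gives the time, the measured TCP pose, the force, the opening and the grip force at its end, in the units of the state.
- env.sense(): the state, without advancing time (a new reading comes with each control period).
- vision.capture(name): name is "scene" or "side" or "wrist"; returns a dict with "color" (384x512x3 uint8, red, green, blue), "depth" (384x512 float32, m along the optical axis (not along the pixel's ray), 0 where there is no reading), "fx", "fy", "cx", "cy" (pixels), "T" (4x4, takes a point from camera to world coordinates); the wrist camera has in their place "T_tool_cam" (4x4, takes a point from camera to tool coordinates, whose origin is the TCP and whose axes are the flange's). Camera axes: x right, y down, z forward; pixel columns grow to the right and rows downward; lengths in m; the calibration is good to about 2 mm. A picture is of the moment at which its call begins: read the wrist's pose just before it.
- job_done(): hands the job in; it is judged then, once.
Trained networks look in the newest picture that a camera, given by its name, has taken for a name from the list of things; names that differ only in an ending like _2 or _b are one class to them, and where a whole thing is asked for, a point or a joint stands for the part that bears it (a point fixed in the world has none). Each returns a list of dicts, best first, with "conf" (0 to 1); they miss things now and then, are a little off and sometimes report something else, mostly with a low value. They report only what shows in the picture. A call takes as long as a camera call. They do not tell look-alikes from the thing itself.
- masks_of(query, camera): "region" (384x512 bool, what is visible of it) and "extent" ([left, top, width, height] in pixels, round what is visible of it).
The state is a dict: "time_s": time; "joint_pos": joint angles; "joint_vel": joint speeds; "joint_torque": joint torques, N m; "tool_pos": TCP position; "eef_rot": TCP orientation; "contact_force": force on the tool from outside, world axes, zero at the start; "ft_torque": the same for the moment, N m; "width": finger opening in m; "gripper_force": force on a finger pad.
Only numpy, scipy, OpenCV 4.12 (cv2) and the standard library are available. Lean on these libraries where they do the work, as an engineer would, in place of code of your own. Each camera call takes 0.05 s, during which the arm holds its last target. There are 200 camera calls.

### The job

Pack the wooden caddy for the next watch service, each thing standing upright in the middle of its coloured well: the amber oil bottle with the white cap on blue, the white grease tube on yellow, the dust blower on green and the jar with the grey metal lid on red. The amber bottle and the jar with black tops are not wanted: leave them standing where they are.

Things in the scene. Friction and masses are not known exactly. Their poses are not given: they have to be found in the camera images.
- oil_bottle: small amber bottle with a WHITE screw cap, standing upright, barrel 31 mm in diameter, 60 mm tall with cap (straight barrel grippable from 15 to 40 mm up); origin: centre of its underside, z up; 0.06 kg
- grease_tube: white squeeze tube standing upright on its round orange cap (22 mm in diameter, 12 mm high); the tube above is 26 mm (own x) at the bottom, narrowing to a flat crimp on top, and about 32 mm wide along its own y; 88 mm tall; origin: centre of its underside, z up; 0.03 kg. Grip it across y about 60 mm up
- dust_blower: dust blower standing upright: cream rubber bulb 41 mm in diameter and 34 mm high, above it a black stem 12 mm in diameter up to 101 mm; origin: centre of its underside, z up; 0.04 kg. Easily gripped by the stem, about 75 mm up
- screw_jar: low round jar with a pale GREY metal lid, 49 mm in diameter, 32 mm tall, the lid (48 mm in diameter) from 21 mm up; origin: centre of its underside, z up; 0.09 kg
- black_cap_bottle: look-alike to be left alone: amber bottle with a BLACK cap, 31 mm in diameter, 60 mm tall, standing upright; origin: centre of its underside
- black_lid_jar: look-alike to be left alone: low white jar with a BLACK lid, 49 mm in diameter, 34 mm tall; origin: centre of its underside
- liner_blue: flat blue liner, 69 x 69 x 2 mm, on the floor of a well of the fixed square wooden caddy; origin: centre of its underside, 5 mm above the worktop (top at 7 mm); x, y along the caddy walls, z up. The 4 wells (any liner in any well) are 72 mm square, 2 by 2, centres 82 mm apart; the caddy is 172 mm square, its rim 18 mm above the worktop.
- liner_yellow: flat yellow liner, 69 x 69 x 2 mm, on the floor of a well of the fixed square wooden caddy; origin: centre of its underside, 5 mm above the worktop (top at 7 mm); x, y along the caddy walls, z up. The 4 wells (any liner in any well) are 72 mm square, 2 by 2, centres 82 mm apart; the caddy is 172 mm square, its rim 18 mm above the worktop.
- liner_green: flat green liner, 69 x 69 x 2 mm, on the floor of a well of the fixed square wooden caddy; origin: centre of its underside, 5 mm above the worktop (top at 7 mm); x, y along the caddy walls, z up. The 4 wells (any liner in any well) are 72 mm square, 2 by 2, centres 82 mm apart; the caddy is 172 mm square, its rim 18 mm above the worktop.
- liner_red: flat red liner, 69 x 69 x 2 mm, on the floor of a well of the fixed square wooden caddy; origin: centre of its underside, 5 mm above the worktop (top at 7 mm); x, y along the caddy walls, z up. The 4 wells (any liner in any well) are 72 mm square, 2 by 2, centres 82 mm apart; the caddy is 172 mm square, its rim 18 mm above the worktop.
There are look-alikes about, which are no part of the job. Leave any purple look-alike of the oil_bottle alone.

How it is judged (in metres and radians):
At the end, for the whole second after the job is handed in: Each of the four on its own liner (bottle blue, tube yellow, blower green, grey-lidded jar red): upright within 0.12 rad, within 15 mm of the liner's centre, at most 4 mm above it, released, at rest; both black-topped look-alikes upright, within 20 mm of their start (horizontal distance between oil_bottle and liner_blue below 0.015 m and z of oil_bottle in the frame of liner_blue below 0.006 m and angle between each of oil_bottle, grease_tube, dust_blower, screw_jar, black_cap_bottle, black_lid_jar's own z axis and vertical below 0.12 rad and linear speed of each of oil_bottle, grease_tube, dust_blower, screw_jar below 0.02 m/s and contact force between the fingers and oil_bottle below 0.1 N and horizontal distance between grease_tube and liner_yellow below 0.015 m and z of grease_tube in the frame of liner_yellow below 0.006 m and contact force between the fingers and grease_tube below 0.1 N and horizontal distance between dust_blower and liner_green below 0.015 m and z of dust_blower in the frame of liner_green below 0.006 m and contact force between the fingers and dust_blower below 0.1 N and horizontal distance between screw_jar and liner_red below 0.015 m and z of screw_jar in the frame of liner_red below 0.006 m and contact force between the fingers and screw_jar below 0.1 N and distance of each of black_cap_bottle, black_lid_jar from where it was at the start of the episode below 0.02 m); the robot touches nothing.
It fails at once if the black-capped bottle or the black-lidded jar is shifted by more than 20 mm (distance of any of black_cap_bottle, black_lid_jar from where it was at the start of the episode above 0.02 m).
It also fails if it takes over 112 s, if anything falls off the work surface, if the arm or the gripper's body presses on something with over 40 N, if the wrist force passes 120 N, or if a joint passes its speed limit or range.

## Working session

There is one attempt and no reset: what is moved stays moved. The work goes in short steps, Python scripts to look and compute and a tool call to move; the robot and the scene stay as the last step left them, time stands still between calls to the robot, and variables do not carry over. Pictures are saved under pics/ and viewed, at most 14 in all, crops included, and the job is handed in when it is done.

Besides the shell and the picture viewer there is one more tool, called after "Emit:" by a JSON object that holds its "api" and its "payload". play_rows: Moves the arm, as the interface text tells. Its arguments: {"type":"object","properties":{"rows":{"type":"array","items":{"type":"object","properties":{"linear":{"type":"array","items":{"type":"number"}},"rotation":{"type":"array","items":{"type":"number"}},"hand":{"type":"number"}}}},"force":{"type":"number"}},"required":["rows"]}

```bash
mkdir -p pics
cat > h.py <<'E'
from cell import env, vision, job_done, masks_of
import numpy as np, cv2
def save(n,im): cv2.imwrite('pics/'+n,cv2.cvtColor(im,cv2.COLOR_RGB2BGR))
def cloud(c,T=None):
    d=c['depth'];v,u=np.mgrid[:384,:512]
    P=np.stack([(u-c['cx'])/c['fx']*d,(v-c['cy'])/c['fy']*d,d,np.ones_like(d)],-1)
    return (P@(c['T'] if T is None else T).T)[...,:3]
E
python3 - <<'E'
from h import *
print(env.sense())
for n in['scene','side']:
    c=vision.capture(n);save(n+'.png',c['color']);P=cloud(c);np.savez(n,P=P,col=c['color'])
    print(n,c['T'][:3,3])
    for q in['oil_bottle','grease_tube','dust_blower','screw_jar','black_cap_bottle','black_lid_jar','liner_blue','liner_yellow','liner_green','liner_red']:
        for m in masks_of(q,n)[:3]:
            p=P[m['region']&(c['depth']>0)]
            if len(p):print(q,round(m['conf'],2),m['extent'],'med',np.median(p,0).round(3),'lo',np.percentile(p,2,axis=0).round(3),'hi',np.percentile(p,98,axis=0).round(3),c['color'][m['region']].mean(0).astype(int))
E
```

```text
{'time_s': 0.0, 'joint_pos': array([-6.86246137e+01,  5.26368703e+00,  7.05844050e+01,  1.67016382e-05,
        1.04265495e+02, -3.24892747e+00]), 'joint_vel': array([ 0.02606681, -0.09732401, -0.05465655,  0.0177763 , -0.02776164,
        0.01355224]), 'joint_torque': array([-2.49081370e-05, -4.58742607e+01, -4.18017590e+01, -4.40905603e-05,
        1.16853474e-02, -2.18765865e-05]), 'tool_pos': array([ 0.25001637, -0.54548966,  0.40351958]), 'eef_rot': array([-1.79886597e+02, -6.45358775e-03,  2.46243114e+01]), 'contact_force': array([-0.2607161 , -0.34750527,  0.09396985]), 'ft_torque': array([-0.01569137,  0.00227964,  0.01788462]), 'gripper_force': 0.0, 'width': 0.08565584348628925}
scene [-0.04994316  0.46903822  0.56828767]
oil_bottle 0.91 [136.6, 200.6, 15.9, 29.3] med [0.602 0.33  0.038] lo [0.597 0.315 0.005] hi [0.619 0.342 0.062] [130 117  92]
oil_bottle 0.63 [100.1, 232.9, 20.5, 35.6] med [0.526 0.428 0.038] lo [0.52  0.414 0.003] hi [0.546 0.442 0.062] [76 44 90]
grease_tube 0.89 [217.9, 201.8, 14.4, 36.9] med [0.472 0.199 0.052] lo [0.465 0.184 0.003] hi [0.482 0.209 0
[... 2381 characters left out ...]
[101  87  75]
black_cap_bottle 0.51 [258.2, 251.1, 34.0, 23.9] med [ 0.523 -0.054  0.007] lo [ 0.488 -0.085  0.005] hi [ 0.557 -0.02   0.009] [ 52  88 171]
liner_blue 0.62 [256.9, 253.1, 35.3, 22.1] med [ 0.522 -0.054  0.007] lo [ 0.486 -0.084  0.005] hi [ 0.557 -0.021  0.009] [ 53  88 171]
liner_yellow 0.8 [254.9, 281.2, 40.0, 24.5] med [ 0.5   -0.133  0.007] lo [ 0.466 -0.166  0.005] hi [ 0.536 -0.1    0.009] [196 161  62]
liner_green 0.87 [300.1, 249.6, 35.6, 22.9] med [ 0.6   -0.075  0.007] lo [ 0.566 -0.111  0.005] hi [ 0.636 -0.043  0.015] [ 60 122  70]
liner_red 0.66 [301.5, 279.5, 42.4, 26.9] med [ 0.579 -0.154  0.007] lo [ 0.544 -0.187  0.005] hi [ 0.615 -0.12   0.009] [165  44  40]
```

Run:
```python
import cv2,numpy as np
a=cv2.imread('pics/scene.png')[130:300,60:380];b=cv2.imread('pics/side.png')[120:320,160:400]
cv2.imwrite('pics/s2.png',np.vstack([cv2.resize(a,(560,298)),cv2.resize(b,(360,300)) if 0 else cv2.copyMakeBorder(cv2.resize(b,(360,300)),0,0,0,200,0)]))
# fits
from scipy.optimize import least_squares
S=[np.load(f'{n}.npz') for n in('scene','side')]
def fit(cx,cy,r,z0,z1,R):
    for i,s in enumerate(S):
        P=s['P'].reshape(-1,3);m=(np.hypot(P[:,0]-cx,P[:,1]-cy)<R)&(P[:,2]>z0)&(P[:,2]<z1);p=P[m]
        f=least_squares(lambda q:np.hypot(p[:,0]-q[0],p[:,1]-q[1])-r,[cx,cy],loss='soft_l1',f_scale=.002)
        print(i,m.sum(),f.x.round(4),end=' ')
    print()
print('oil');fit(.61,.329,.0155,.012,.042,.03)
print('blackb');fit(.44,.323,.0155,.012,.042,.03)
print('purple');fit(.533,.427,.0155,.012,.042,.03)
print('jar');fit(.430,.08,.0245,.005,.029,.04)
print('blackjar');fit(.608,.21,.0245,.005,.029,.04)
print('stem');fit(.58,.092,.006,.045,.098,.02)
print('bulb');fit(.58,.092,.0205,.01,.024,.035)
print('cap');fit(.476,.193,.011,.0,.011,.025)
for s in S:
    P=s['P'].reshape(-1,3);m=(np.hypot(P[:,0]-.476,P[:,1]-.193)<.03)
    for lo,hi in((.025,.045),(.045,.065),(.065,.08),(.08,.095)):
        p=P[m&(P[:,2]>lo)&(P[:,2]<hi)][:,:2].astype(np.float32);
        if len(p)>4:print('tube',lo,len(p),p.mean(0).round(4),cv2.minAreaRect(p*1000))
    for nm,c in dict(b=(.522,-.054),y=(.5,-.134),g=(.6,-.076),r=(.579,-.154)).items():
        C=s['col'].reshape(-1,3).astype(int);m=(abs(P[:,0]-c[0])<.05)&(abs(P[:,1]-c[1])<.05)&(abs(P[:,2]-.007)<.003)&((C.max(1)-C.min(1))>70)
        print(nm,m.sum(),cv2.minAreaRect((P[m][:,:2]*1000).astype(np.float32)),P[m].mean(0).round(4))
```

```text
oil
0 173 [0.6134 0.3277] 1 115 [0.6117 0.3283] 
blackb
0 255 [0.4418 0.3207] 1 138 [0.4399 0.3215] 
purple
0 220 [0.5368 0.4273] 1 99 [0.5348 0.4277] 
jar
0 177 [0.4345 0.079 ] 1 197 [0.4324 0.081 ] 
blackjar
0 176 [0.6138 0.2086] 1 113 [0.6101 0.2133] 
stem
0 85 [0.5828 0.0912] 1 86 [0.581  0.0932] 
bulb
0 98 [0.5861 0.0898] 1 111 [0.5824 0.0975] 
cap
0 198 [0.4731 0.1941] 1 73 [0.475  0.1942] 
tube 0.025 101 [0.4706 0.1991] ((470.7455139160156, 199.38421630859375), (25.467510223388672, 8.45561408996582), 62.30023193359375)
tube 0.045 111 [0.4734 0.1978] ((473.2408447265625, 197.82911682128906), (27.57744789123535, 7.3643035888671875), 64.70980834960938)
tube 0.065 96 [0.4755 0.1968] ((475.6880798339844, 197.17112731933594), (30.500160217285156, 5.270898818969727), 65.42828369140625)
tube 0.08 62 [0.4764 0.1968] ((475.82470703125, 196.82752990722656), (30.71288299560547, 4.981061935424805), 65.50599670410156)
b 315 ((524.4537353515625, -68.84605407714844), (84.34917449951172, 56.595157623291016), 73.478271484375) [ 0.5258 -0.0593  0.008 ]
y 377 ((509.06915283203125, -132.5581359863
[... 711 characters left out ...]
.6877431869506836), 61.28860855102539)
tube 0.08 20 [0.4743 0.1916] ((475.15570068359375, 193.6983642578125), (29.822681427001953, 2.7946372032165527), 66.92230987548828)
b 793 ((529.141845703125, -70.86649322509766), (93.89847564697266, 91.54953002929688), 73.01585388183594) [ 0.5193 -0.0572  0.0067]
y 1110 ((515.3154907226562, -121.88424682617188), (87.18489837646484, 94.3711929321289), 74.8544692993164) [ 0.5031 -0.1324  0.0067]
g 621 ((592.7448120117188, -78.18745422363281), (95.51622009277344, 85.86548614501953), 89.67152404785156) [ 0.5935 -0.0781  0.0067]
r 1094 ((566.72607421875, -149.0417022705078), (66.01570129394531, 93.41667175292969), 75.38136291503906) [ 0.5757 -0.1512  0.0067]
```

View pics/s2.png

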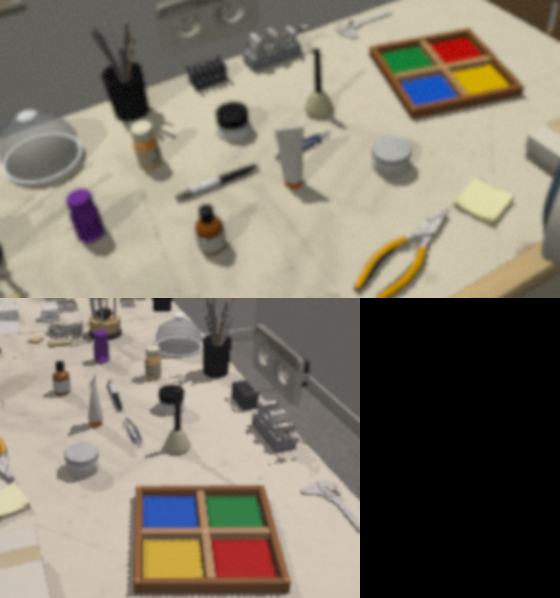

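The crop shows the white-capped amber bottle at about (148,147), with the black-capped bottle at (209,230), the purple one at (85,217) and the black-lidded jar at (232,120). The tube, blower and grey-lidded jar are clear, and the caddy is empty. Next I'll check the clutter near the oil bottle and plan the first approach.

```bash
cat > plan.py <<'E'
import sys,json
from h import *
def plan(x,y,z,yaw=None,hand=-1):
    s=env.sense();p=s['tool_pos'];w=s['eef_rot'][2];yaw=w if yaw is None else yaw
    d=np.array([x,y,z])-p;dy=(yaw-w+180)%360-180
    n=int(max(np.ceil(np.linalg.norm(d)/.029),np.ceil(abs(dy)/4.9)))
    for i in range(n):
        a=np.radians(w+dy*i/n);R=np.array([[np.cos(a),np.sin(a),0],[np.sin(a),-np.cos(a),0],[0,0,-1]])
        l=R.T@(d/n)/.03
        print(json.dumps(dict(linear=[round(float(v),2) for v in l],rotation=[0,0,round(-dy/n/5,3)],hand=hand)))
if __name__=='__main__':
    s=env.sense();print(s['time_s'],s['tool_pos'].round(4),s['eef_rot'].round(2),s['width'],s['gripper_force'])
    plan(*[float(a) for a in sys.argv[1:]])
E
python3 - <<'E'
from h import *
for n in('scene','side'):
    P=np.load(n+'.npz')['P'].reshape(-1,3)
    m=(np.hypot(P[:,0]-.6125,P[:,1]-.328)<.16)&(P[:,2]>.015)&(np.hypot(P[:,0]-.6125,P[:,1]-.328)>.022)
    q=P[m];k=np.round(q[:,:2]/.02).astype(int);u,i=np.unique(k,axis=0,return_inverse=True)
    print(n,[(tuple((u[j]*2).tolist()),round(float(q[i==j,2].max()),2),int((i==j).sum())) for j in range(len(u)) if (i==j).sum()>2])
E
python3 plan.py .4335 .08 .26 90 -1
```

```text
scene [((52, 42), 0.06, 169), ((52, 44), 0.06, 119), ((54, 42), 0.06, 64), ((54, 44), 0.06, 60), ((58, 20), 0.04, 14), ((58, 22), 0.04, 14), ((60, 20), 0.04, 63), ((60, 22), 0.04, 91), ((60, 24), 0.04, 8), ((62, 20), 0.04, 39), ((62, 22), 0.04, 37), ((62, 24), 0.03, 5), ((66, 40), 0.04, 23), ((66, 42), 0.05, 151), ((66, 44), 0.06, 198), ((66, 46), 0.05, 160), ((66, 48), 0.05, 26), ((68, 40), 0.05, 84), ((68, 42), 0.06, 83), ((68, 44), 0.07, 84), ((68, 46), 0.06, 96), ((68, 48), 0.05, 24), ((70, 30), 0.15, 143), ((70, 32), 0.11, 134), ((70, 40), 0.05, 35), ((70, 42), 0.07, 51), ((70, 44), 0.08, 92), ((70, 46), 0.07, 36), ((72, 22), 0.03, 11), ((72, 28), 0.12, 36), ((72, 30), 0.14, 125), ((72, 32), 0.15, 156), ((72, 34), 0.14, 83), ((72, 40), 0.05, 6), ((72, 42), 0.06, 17), ((74, 28), 0.11, 26), ((74, 30), 0.13, 80), ((74, 32), 0.13, 64), ((74, 34), 0.07, 12), ((76, 30), 0.15, 22), ((76, 32), 0.15, 51)]
side [((46, 32), 0.03, 4), ((52, 42), 0.06, 59), ((52, 44), 0.06, 3), ((54, 42), 0.06, 91), ((54, 44), 0.06, 7), ((58, 20), 0.03, 16), ((60, 18), 0.03, 18), ((60, 20), 0.03, 64), ((60, 
[... 1811 characters left out ...]
, -0.17, 0.2], "rotation": [0, 0, -0.545], "hand": -1.0}
{"linear": [0.9, -0.13, 0.2], "rotation": [0, 0, -0.545], "hand": -1.0}
{"linear": [0.9, -0.09, 0.2], "rotation": [0, 0, -0.545], "hand": -1.0}
{"linear": [0.9, -0.04, 0.2], "rotation": [0, 0, -0.545], "hand": -1.0}
{"linear": [0.91, 0.0, 0.2], "rotation": [0, 0, -0.545], "hand": -1.0}
{"linear": [0.9, 0.04, 0.2], "rotation": [0, 0, -0.545], "hand": -1.0}
{"linear": [0.9, 0.09, 0.2], "rotation": [0, 0, -0.545], "hand": -1.0}
{"linear": [0.9, 0.13, 0.2], "rotation": [0, 0, -0.545], "hand": -1.0}
{"linear": [0.89, 0.17, 0.2], "rotation": [0, 0, -0.545], "hand": -1.0}
{"linear": [0.88, 0.21, 0.2], "rotation": [0, 0, -0.545], "hand": -1.0}
```

Run:
```python
from h import *
q=np.vstack([np.load(n+'.npz')['P'].reshape(-1,3) for n in('scene','side')])
m=(q[:,2]>.05)&(q[:,0]>.1)&(q[:,0]<.75)&(q[:,1]>-.6)&(q[:,1]<.25);q=q[m]
k=np.round(q[:,:2]/.04).astype(int);u,i=np.unique(k,axis=0,return_inverse=True)
print([(tuple((u[j]*4).tolist()),round(float(q[i==j,2].max()),2),int((i==j).sum())) for j in range(len(u)) if (i==j).sum()>3])
c=vision.capture('wrist');print(c['T_tool_cam'].round(3));save('w0.png',c['color'])
cv2.imwrite('pics/full.png',cv2.imread('pics/scene.png'))
```

```text
[((12, -4), 0.19, 409), ((12, 0), 0.35, 2426), ((12, 4), 0.44, 1990), ((12, 8), 0.49, 8487), ((12, 12), 0.21, 1557), ((16, 0), 0.47, 5888), ((16, 4), 0.26, 51), ((16, 8), 0.49, 7400), ((16, 12), 0.22, 1378), ((20, 0), 0.47, 2579), ((20, 4), 0.47, 1880), ((20, 8), 0.49, 702), ((20, 12), 0.2, 82), ((48, 20), 0.09, 322), ((56, 8), 0.1, 114), ((60, 8), 0.1, 62), ((72, 12), 0.05, 4)]
[[ 0.001 -0.957 -0.291  0.075]
 [ 1.     0.001  0.    -0.001]
 [-0.    -0.291  0.957  0.031]
 [ 0.     0.     0.     1.   ]]
```

View pics/scene.png

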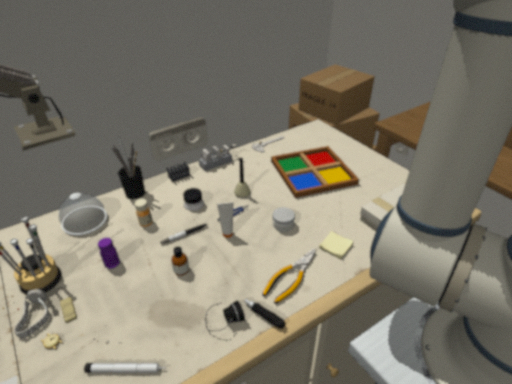

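The full view shows a free path; the large white body on the right is the arm itself. I'm moving above the grey-lidded jar, which is at (284,218).

Emit:
{"api": "play_rows", "payload": {"rows": [{"linear": [0.59, -0.68, 0.2], "rotation": [0, 0, -0.545], "hand": -1}, {"linear": [0.63, -0.65, 0.2], "rotation": [0, 0, -0.545], "hand": -1}, {"linear": [0.66, -0.62, 0.2], "rotation": [0, 0, -0.545], "hand": -1}, {"linear": [0.68, -0.59, 0.2], "rotation": [0, 0, -0.545], "hand": -1}, {"linear": [0.71, -0.56, 0.2], "rotation": [0, 0, -0.545], "hand": -1}, {"linear": [0.74, -0.52, 0.2], "rotation": [0, 0, -0.545], "hand": -1}, {"linear": [0.76, -0.49, 0.2], "rotation": [0, 0, -0.545], "hand": -1}, {"linear": [0.78, -0.45, 0.2], "rotation": [0, 0, -0.545], "hand": -1}], "force": 30}}

```text
time_s: 1.95
tool_pos: [0.3114, -0.3364, 0.3565]
eef_rot: [180.0, 0.0, 46.5]
contact_force: [0.1, 0.3, -0.5]
width: 0.0857
gripper_force: 0.0
```

Emit:
{"api": "play_rows", "payload": {"rows": [{"linear": [0.8, -0.41, 0.2], "rotation": [0, 0, -0.545], "hand": -1}, {"linear": [0.82, -0.38, 0.2], "rotation": [0, 0, -0.545], "hand": -1}, {"linear": [0.84, -0.34, 0.2], "rotation": [0, 0, -0.545], "hand": -1}, {"linear": [0.86, -0.3, 0.2], "rotation": [0, 0, -0.545], "hand": -1}, {"linear": [0.87, -0.25, 0.2], "rotation": [0, 0, -0.545], "hand": -1}, {"linear": [0.88, -0.21, 0.2], "rotation": [0, 0, -0.545], "hand": -1}, {"linear": [0.89, -0.17, 0.2], "rotation": [0, 0, -0.545], "hand": -1}, {"linear": [0.9, -0.13, 0.2], "rotation": [0, 0, -0.545], "hand": -1}]}}

```text
time_s: 2.75
tool_pos: [0.3725, -0.1279, 0.3087]
eef_rot: [180.0, 0.0, 68.3]
contact_force: [1.0, 0.8, 0.5]
width: 0.0853
gripper_force: 0.0
```

Emit:
{"api": "play_rows", "payload": {"rows": [{"linear": [0.9, -0.09, 0.2], "rotation": [0, 0, -0.545], "hand": -1}, {"linear": [0.9, -0.04, 0.2], "rotation": [0, 0, -0.545], "hand": -1}, {"linear": [0.91, 0, 0.2], "rotation": [0, 0, -0.545], "hand": -1}, {"linear": [0.9, 0.04, 0.2], "rotation": [0, 0, -0.545], "hand": -1}, {"linear": [0.9, 0.09, 0.2], "rotation": [0, 0, -0.545], "hand": -1}, {"linear": [0.9, 0.13, 0.2], "rotation": [0, 0, -0.545], "hand": -1}, {"linear": [0.89, 0.17, 0.2], "rotation": [0, 0, -0.545], "hand": -1}, {"linear": [0.88, 0.21, 0.2], "rotation": [0, 0, -0.545], "hand": -1}]}}

```text
time_s: 3.55
tool_pos: [0.4335, 0.0807, 0.2607]
eef_rot: [180.0, -0.0, 90.1]
contact_force: [0.6, -0.4, -0.0]
width: 0.0853
gripper_force: 0.0
```

```bash
python3 plan.py .4335 .08 .192 90 -1
```

```text
3.55 [0.4335 0.0807 0.2607] [179.96  -0.    90.14] 0.0853228668923126 0.0
{"linear": [-0.01, 0.0, 0.76], "rotation": [0, 0, 0.01], "hand": -1.0}
{"linear": [-0.01, 0.0, 0.76], "rotation": [0, 0, 0.01], "hand": -1.0}
{"linear": [-0.01, 0.0, 0.76], "rotation": [0, 0, 0.01], "hand": -1.0}
```

Emit:
{"api": "play_rows", "payload": {"rows": [{"linear": [0, 0, 0.8], "rotation": [0, 0, 0], "hand": -1}, {"linear": [0, 0, 0.9], "rotation": [0, 0, 0], "hand": -1}, {"linear": [0, 0, 0.8], "rotation": [0, 0, 0], "hand": -1}, {"linear": [0, 0, 0], "rotation": [0, 0, 0], "hand": 1}, {"linear": [0, 0, 0], "rotation": [0, 0, 0], "hand": 1}, {"linear": [0, 0, 0], "rotation": [0, 0, 0], "hand": 1}, {"linear": [0, 0, 0], "rotation": [0, 0, 0], "hand": 1}, {"linear": [0, 0, 0], "rotation": [0, 0, 0], "hand": 1}], "force": 35}}

```text
time_s: 4.35
tool_pos: [0.4341, 0.0795, 0.1878]
eef_rot: [179.8, -0.0, 90.0]
contact_force: [-1.2, 0.6, 7.1]
width: 0.0452
gripper_force: 36.4
```

Emit:
{"api": "play_rows", "payload": {"rows": [{"linear": [0, 0, 0], "rotation": [0, 0, 0], "hand": 1}, {"linear": [0, 0, 0], "rotation": [0, 0, 0], "hand": 1}, {"linear": [0, 0, 0], "rotation": [0, 0, 0], "hand": 1}]}}

```text
time_s: 4.65
tool_pos: [0.4341, 0.0795, 0.1878]
eef_rot: [179.8, -0.0, 90.0]
contact_force: [0.2, -0.3, 6.4]
width: 0.0451
gripper_force: 36.4
```

Emit:
{"api": "play_rows", "payload": {"rows": [{"linear": [0, 0, -0.5], "rotation": [0, 0, 0], "hand": 1}, {"linear": [0, 0, -1], "rotation": [0, 0, 0], "hand": 1}, {"linear": [0, 0, -1], "rotation": [0, 0, 0], "hand": 1}, {"linear": [0, 0, 0], "rotation": [0, 0, 0], "hand": 1}]}}

```text
time_s: 5.05
tool_pos: [0.4344, 0.0796, 0.2659]
eef_rot: [179.5, -0.1, 90.0]
contact_force: [-0.0, -0.0, -0.5]
width: 0.0453
gripper_force: 36.3
```

```bash
python3 - <<'E'
from h import *
s=env.sense();c=vision.capture('wrist');a=c['color']
c=vision.capture('side');b=c['color'][100:340,130:450]
save('jar.png',np.hstack([cv2.resize(a,(400,300)),cv2.resize(b,(400,300))]))
P=cloud(c);m=(np.hypot(P[...,0]-.434,P[...,1]-.08)<.032)&(P[...,2]<.108)&(P[...,2]>.03);p=P[m];print(len(p),np.percentile(p,[3,50,97],axis=0).round(3))
E
python3 plan.py .5806 -.1564 .25
```

```text
470 [[0.407 0.055 0.078]
 [0.431 0.064 0.1  ]
 [0.458 0.095 0.108]]
5.15 [0.4335 0.0795 0.2614] [ 1.7989e+02 -1.0000e-02  9.0020e+01] 0.045395324789363034 36.27433806977933
{"linear": [-0.79, 0.49, 0.04], "rotation": [0, 0, -0.0], "hand": -1}
{"linear": [-0.79, 0.49, 0.04], "rotation": [0, 0, -0.0], "hand": -1}
{"linear": [-0.79, 0.49, 0.04], "rotation": [0, 0, -0.0], "hand": -1}
{"linear": [-0.79, 0.49, 0.04], "rotation": [0, 0, -0.0], "hand": -1}
{"linear": [-0.79, 0.49, 0.04], "rotation": [0, 0, -0.0], "hand": -1}
{"linear": [-0.79, 0.49, 0.04], "rotation": [0, 0, -0.0], "hand": -1}
{"linear": [-0.79, 0.49, 0.04], "rotation": [0, 0, -0.0], "hand": -1}
{"linear": [-0.79, 0.49, 0.04], "rotation": [0, 0, -0.0], "hand": -1}
{"linear": [-0.79, 0.49, 0.04], "rotation": [0, 0, -0.0], "hand": -1}
{"linear": [-0.79, 0.49, 0.04], "rotation": [0, 0, -0.0], "hand": -1}
```

View pics/jar.png

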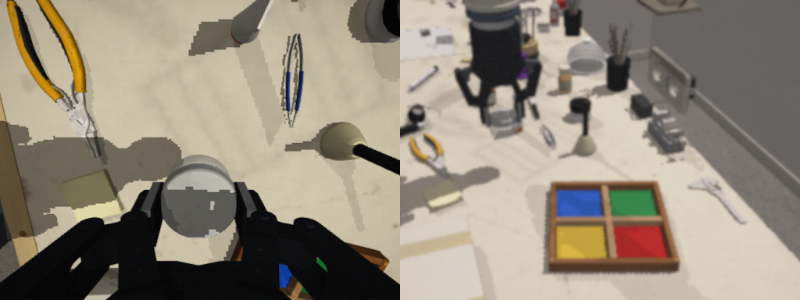

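The wrist view shows the jar level between the pads at (200,195).

Emit:
{"api": "play_rows", "payload": {"rows": [{"linear": [-0.79, 0.49, 0.04], "rotation": [0, 0, 0], "hand": 1}, {"linear": [-0.79, 0.49, 0.04], "rotation": [0, 0, 0], "hand": 1}, {"linear": [-0.79, 0.49, 0.04], "rotation": [0, 0, 0], "hand": 1}, {"linear": [-0.79, 0.49, 0.04], "rotation": [0, 0, 0], "hand": 1}, {"linear": [-0.79, 0.49, 0.04], "rotation": [0, 0, 0], "hand": 1}, {"linear": [-0.79, 0.49, 0.04], "rotation": [0, 0, 0], "hand": 1}, {"linear": [-0.79, 0.49, 0.04], "rotation": [0, 0, 0], "hand": 1}, {"linear": [-0.79, 0.49, 0.04], "rotation": [0, 0, 0], "hand": 1}]}}

```text
time_s: 5.95
tool_pos: [0.5511, -0.111, 0.2488]
eef_rot: [-179.8, -0.1, 90.0]
contact_force: [0.3, 0.2, -0.0]
width: 0.0451
gripper_force: 36.3
```

Emit:
{"api": "play_rows", "payload": {"rows": [{"linear": [-0.79, 0.49, 0.04], "rotation": [0, 0, 0], "hand": 1}, {"linear": [-0.79, 0.49, 0.04], "rotation": [0, 0, 0], "hand": 1}, {"linear": [0, 0, 0.8], "rotation": [0, 0, 0], "hand": 1}, {"linear": [0, 0, 0.5], "rotation": [0, 0, 0], "hand": 1}, {"linear": [0, 0, 0], "rotation": [0, 0, 0], "hand": 1}]}}

```text
time_s: 6.45
tool_pos: [0.5789, -0.1568, 0.2045]
eef_rot: [-179.5, -0.2, 90.0]
contact_force: [-0.8, -0.4, -1.8]
width: 0.0452
gripper_force: 36.3
```

Emit:
{"api": "play_rows", "payload": {"rows": [{"linear": [0, 0, 0], "rotation": [0, 0, 0], "hand": 1}, {"linear": [0, 0, 0], "rotation": [0, 0, 0], "hand": 1}]}}

```text
time_s: 6.65
tool_pos: [0.5805, -0.157, 0.2106]
eef_rot: [179.9, 0.0, 90.1]
contact_force: [0.6, -0.2, -0.9]
width: 0.0452
gripper_force: 36.3
```

Next: down 15 mm, settle, release, rise.

Emit:
{"api": "play_rows", "payload": {"rows": [{"linear": [0, 0, 0.25], "rotation": [0, 0, 0], "hand": 1}, {"linear": [0, 0, 0.25], "rotation": [0, 0, 0], "hand": 1}, {"linear": [0, 0, 0], "rotation": [0, 0, 0], "hand": 1}, {"linear": [0, 0, 0], "rotation": [0, 0, 0], "hand": 1}]}}

```text
time_s: 7.05
tool_pos: [0.5804, -0.1573, 0.1945]
eef_rot: [-180.0, -0.0, 90.0]
contact_force: [0.3, -0.2, 0.4]
width: 0.0454
gripper_force: 36.4
```

Emit:
{"api": "play_rows", "payload": {"rows": [{"linear": [0, 0, 0], "rotation": [0, 0, 0], "hand": -0.2}, {"linear": [0, 0, 0], "rotation": [0, 0, 0], "hand": -0.5}, {"linear": [0, 0, 0], "rotation": [0, 0, 0], "hand": -0.8}, {"linear": [0, 0, 0], "rotation": [0, 0, 0], "hand": -0.8}, {"linear": [0, 0, -0.5], "rotation": [0, 0, 0], "hand": -0.8}, {"linear": [0, 0, -1], "rotation": [0, 0, 0], "hand": -0.8}, {"linear": [0, 0, -1], "rotation": [0, 0, 0], "hand": -0.8}, {"linear": [0, 0, -0.5], "rotation": [0, 0, 0], "hand": -0.8}]}}

```text
time_s: 7.85
tool_pos: [0.5808, -0.1575, 0.2894]
eef_rot: [179.7, 0.1, 90.0]
contact_force: [0.6, 0.2, 0.5]
width: 0.077
gripper_force: 0.0
```

```bash
python3 - <<'E'
from h import *
from scipy.spatial.transform import Rotation as Ro
s=env.sense();c=vision.capture('wrist');save('w1.png',c['color'])
T=np.eye(4);T[:3,:3]=Ro.from_euler('xyz',s['eef_rot'],degrees=True).as_matrix();T[:3,3]=s['tool_pos']
P=cloud(c,T@c['T_tool_cam'])
for q in('screw_jar','liner_red','liner_blue','liner_green','liner_yellow'):
    for m in masks_of(q,'wrist')[:1]:
        p=P[m['region']];print(q,m['conf'],np.percentile(p,[2,50,98],axis=0).round(3).tolist())
E
python3 plan.py .6125 .328 .30 90 -.3
```

```text
screw_jar 0.85 [[0.559, -0.177, 0.018], [0.58, -0.153, 0.039], [0.601, -0.133, 0.041]]
liner_red 0.71 [[0.542, -0.193, 0.006], [0.575, -0.138, 0.007], [0.617, -0.117, 0.008]]
liner_blue 0.59 [[0.488, -0.09, 0.005], [0.523, -0.053, 0.007], [0.56, -0.019, 0.008]]
liner_green 0.81 [[0.566, -0.111, 0.005], [0.601, -0.075, 0.007], [0.637, -0.041, 0.008]]
liner_yellow 0.72 [[0.466, -0.168, 0.006], [0.501, -0.131, 0.007], [0.537, -0.097, 0.009]]
8.15 [ 0.5801 -0.1573  0.2825] [-1.7982e+02 -6.0000e-02  9.0030e+01] 0.0768721971161429 0.0
{"linear": [0.95, 0.06, -0.03], "rotation": [0, 0, 0.0], "hand": -0.3}
{"linear": [0.95, 0.06, -0.03], "rotation": [0, 0, 0.0], "hand": -0.3}
{"linear": [0.95, 0.06, -0.03], "rotation": [0, 0, 0.0], "hand": -0.3}
{"linear": [0.95, 0.06, -0.03], "rotation": [0, 0, 0.0], "hand": -0.3}
{"linear": [0.95, 0.06, -0.03], "rotation": [0, 0, 0.0], "hand": -0.3}
{"linear": [0.95, 0.06, -0.03], "rotation": [0, 0, 0.0], "hand": -0.3}
{"linear": [0.95, 0.06, -0.03], "rotation": [0, 0, 0.0], "hand": -0.3}
{"linear": [0.95, 0.06, -0.03], "rotation": [0, 0, 0.0], "hand": -0.3}
{"linear": [0.95, 0.06, -0.03], "rotation": [0, 0, 0.0], "hand": -0.3}
{"linear": [0.95, 0.06, -0.03], "rotation": [0, 0, 0.0], "hand": -0.3}
{"linear": [0.95, 0.06, -0.03], "rotation": [0, 0, 0.0], "hand": -0.3}
{"linear": [0.95, 0.06, -0.03], "rotation": [0, 0, 0.0], "hand": -0.3}
{"linear": [0.95, 0.06, -0.03], "rotation": [0, 0, 0.0], "hand": -0.3}
{"linear": [0.95, 0.06, -0.03], "rotation": [0, 0, 0.0], "hand": -0.3}
{"linear": [0.95, 0.06, -0.03], "rotation": [0, 0, 0.0], "hand": -0.3}
{"linear": [0.95, 0.06, -0.03], "rotation": [0, 0, 0.0], "hand": -0.3}
{"linear": [0.95, 0.06, -0.03], "rotation": [0, 0, 0.0], "hand": -0.3}
```

View pics/w1.png

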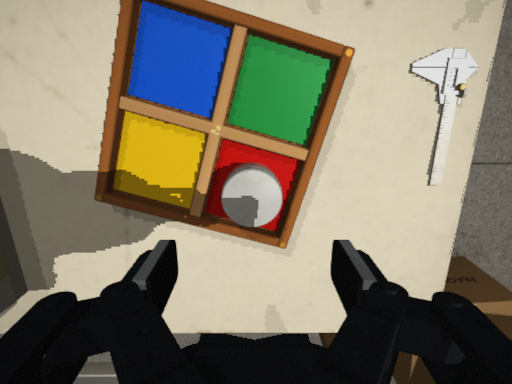

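The jar stands at (252,197), centred on red. I'm going to the bottle now.

Emit:
{"api": "play_rows", "payload": {"rows": [{"linear": [0.95, 0.06, -0.03], "rotation": [0, 0, 0], "hand": -0.4}, {"linear": [0.95, 0.06, -0.03], "rotation": [0, 0, 0], "hand": -0.4}, {"linear": [0.95, 0.06, -0.03], "rotation": [0, 0, 0], "hand": -0.4}, {"linear": [0.95, 0.06, -0.03], "rotation": [0, 0, 0], "hand": -0.4}, {"linear": [0.95, 0.06, -0.03], "rotation": [0, 0, 0], "hand": -0.4}, {"linear": [0.95, 0.06, -0.03], "rotation": [0, 0, 0], "hand": -0.4}, {"linear": [0.95, 0.06, -0.03], "rotation": [0, 0, 0], "hand": -0.4}, {"linear": [0.95, 0.06, -0.03], "rotation": [0, 0, 0], "hand": -0.4}]}}

```text
time_s: 8.95
tool_pos: [0.5944, 0.0718, 0.2897]
eef_rot: [-179.8, 0.0, 90.0]
contact_force: [0.0, 0.1, 0.2]
width: 0.0603
gripper_force: 0.0
```

Emit:
{"api": "play_rows", "payload": {"rows": [{"linear": [0.95, 0.06, -0.03], "rotation": [0, 0, 0], "hand": -0.4}, {"linear": [0.95, 0.06, -0.03], "rotation": [0, 0, 0], "hand": -0.4}, {"linear": [0.95, 0.06, -0.03], "rotation": [0, 0, 0], "hand": -0.4}, {"linear": [0.95, 0.06, -0.03], "rotation": [0, 0, 0], "hand": -0.4}, {"linear": [0.95, 0.06, -0.03], "rotation": [0, 0, 0], "hand": -0.4}, {"linear": [0.95, 0.06, -0.03], "rotation": [0, 0, 0], "hand": -0.4}, {"linear": [0.95, 0.06, -0.03], "rotation": [0, 0, 0], "hand": -0.4}, {"linear": [0.95, 0.06, -0.03], "rotation": [0, 0, 0], "hand": -0.4}]}}

```text
time_s: 9.75
tool_pos: [0.6088, 0.2997, 0.2967]
eef_rot: [-179.8, 0.1, 90.0]
contact_force: [0.6, 0.6, 0.4]
width: 0.0597
gripper_force: 0.0
```

Emit:
{"api": "play_rows", "payload": {"rows": [{"linear": [0.95, 0.06, -0.03], "rotation": [0, 0, 0], "hand": -0.4}, {"linear": [0, 0, 0], "rotation": [0, 0, 0], "hand": -0.4}, {"linear": [0, 0, 0], "rotation": [0, 0, 0], "hand": -0.4}]}}

```text
time_s: 10.05
tool_pos: [0.6106, 0.3275, 0.2977]
eef_rot: [-179.8, 0.1, 90.1]
contact_force: [0.2, -0.2, -0.2]
width: 0.0598
gripper_force: 0.0
```

```bash
python3 plan.py .6125 .328 .187 90 -.4
python3 - <<'E'
from h import *
from scipy.spatial.transform import Rotation as Ro
s=env.sense();c=vision.capture('wrist');save('w2.png',c['color'])
T=np.eye(4);T[:3,:3]=Ro.from_euler('xyz',s['eef_rot'],degrees=True).as_matrix();T[:3,3]=s['tool_pos']
P=cloud(c,T@c['T_tool_cam'])
for m in masks_of('oil_bottle','wrist')[:3]:
        p=P[m['region']];t=p[p[:,2]>.055];print(m['conf'],m['extent'],np.percentile(p,[2,50,98],axis=0).round(3).tolist(),t.mean(0),c['color'][m['region']].mean(0))
E
```

```text
10.05 [0.6106 0.3275 0.2977] [-1.7984e+02  1.1000e-01  9.0090e+01] 0.0598437269154767 0.0
{"linear": [0.0, 0.02, 0.92], "rotation": [0, 0, 0.005], "hand": -0.4}
{"linear": [0.0, 0.02, 0.92], "rotation": [0, 0, 0.005], "hand": -0.4}
{"linear": [0.0, 0.02, 0.92], "rotation": [0, 0, 0.005], "hand": -0.4}
{"linear": [0.0, 0.02, 0.92], "rotation": [0, 0, 0.005], "hand": -0.4}
0.95 [119.2, 37.9, 67.4, 49.9] [[0.525, 0.414, 0.005], [0.542, 0.427, 0.059], [0.551, 0.44, 0.061]] [0.53754649 0.42817438 0.06023918] [ 93.14045864  38.39434889 121.41154791]
0.9 [238.1, 169.0, 39.5, 49.8] [[0.599, 0.318, 0.005], [0.612, 0.336, 0.059], [0.626, 0.344, 0.061]] [0.61247275 0.33077088 0.06080132] [175.89496582 156.53138595 122.33312617]
0.27 [229.0, 272.9, 49.6, 59.9] [[0.589, 0.192, 0.001], [0.61, 0.221, 0.033], [0.632, 0.234, 0.035]] [0.61079442 0.40246986 0.26669181] [51.44120066 50.00287829 48.19572368]
```

View pics/w2.png

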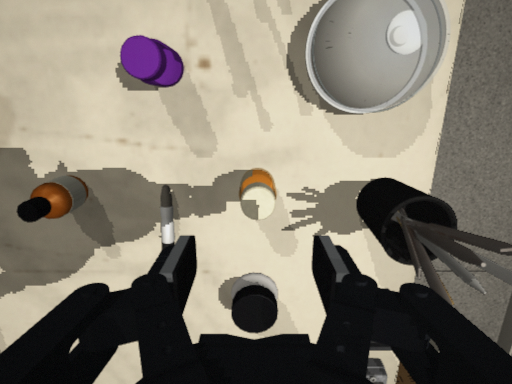

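The bottle is at (258,192) between the fingers, with the black-lidded jar at (255,305) clear of them. I'm descending.

Emit:
{"api": "play_rows", "payload": {"rows": [{"linear": [0.04, 0.06, 0.9], "rotation": [0, 0, 0], "hand": -0.4}, {"linear": [0, 0, 1], "rotation": [0, 0, 0], "hand": -0.4}, {"linear": [0, 0, 1], "rotation": [0, 0, 0], "hand": -0.4}, {"linear": [0, 0, 0.8], "rotation": [0, 0, 0], "hand": -0.4}, {"linear": [0, 0, 0], "rotation": [0, 0, 0], "hand": -0.4}, {"linear": [0, 0, 0], "rotation": [0, 0, 0], "hand": 0.3}, {"linear": [0, 0, 0], "rotation": [0, 0, 0], "hand": 1}, {"linear": [0, 0, 0], "rotation": [0, 0, 0], "hand": 1}], "force": 30}}

```text
time_s: 10.95
tool_pos: [0.6133, 0.3284, 0.1917]
eef_rot: [179.8, -0.1, 90.0]
contact_force: [-0.3, -0.3, 3.4]
width: 0.029
gripper_force: 30.0
```

Emit:
{"api": "play_rows", "payload": {"rows": [{"linear": [0, 0, 0], "rotation": [0, 0, 0], "hand": 1}, {"linear": [0, 0, 0], "rotation": [0, 0, 0], "hand": 1}, {"linear": [0, 0, 0], "rotation": [0, 0, 0], "hand": 1}]}}

```text
time_s: 11.25
tool_pos: [0.6132, 0.3284, 0.1917]
eef_rot: [179.8, -0.1, 90.0]
contact_force: [-0.5, -0.6, 6.6]
width: 0.0293
gripper_force: 30.2
```

Emit:
{"api": "play_rows", "payload": {"rows": [{"linear": [0, 0, -0.5], "rotation": [0, 0, 0], "hand": 1}, {"linear": [0, 0, -1], "rotation": [0, 0, 0], "hand": 1}, {"linear": [0, 0, -1], "rotation": [0, 0, 0], "hand": 1}, {"linear": [0, 0, -1], "rotation": [0, 0, 0], "hand": 1}, {"linear": [0, 0, -0.7], "rotation": [0, 0, 0], "hand": 1}, {"linear": [0, 0, 0], "rotation": [0, 0, 0], "hand": 1}, {"linear": [0, 0, 0], "rotation": [0, 0, 0], "hand": 1}]}}

```text
time_s: 11.95
tool_pos: [0.6125, 0.3284, 0.3153]
eef_rot: [180.0, -0.0, 90.0]
contact_force: [0.4, -0.0, -1.2]
width: 0.0292
gripper_force: 29.9
```

```bash
python3 plan.py .523 -.055 .312 90 1
```

```text
11.95 [0.6125 0.3284 0.3153] [ 1.7996e+02 -2.0000e-02  9.0040e+01] 0.029208759502870742 29.861041618860327
{"linear": [-0.91, -0.21, 0.01], "rotation": [0, 0, 0.001], "hand": 1.0}
{"linear": [-0.91, -0.21, 0.01], "rotation": [0, 0, 0.001], "hand": 1.0}
{"linear": [-0.91, -0.21, 0.01], "rotation": [0, 0, 0.001], "hand": 1.0}
{"linear": [-0.91, -0.21, 0.01], "rotation": [0, 0, 0.001], "hand": 1.0}
{"linear": [-0.91, -0.21, 0.01], "rotation": [0, 0, 0.001], "hand": 1.0}
{"linear": [-0.91, -0.21, 0.01], "rotation": [0, 0, 0.001], "hand": 1.0}
{"linear": [-0.91, -0.21, 0.01], "rotation": [0, 0, 0.001], "hand": 1.0}
{"linear": [-0.91, -0.21, 0.01], "rotation": [0, 0, 0.001], "hand": 1.0}
{"linear": [-0.91, -0.21, 0.01], "rotation": [0, 0, 0.001], "hand": 1.0}
{"linear": [-0.91, -0.21, 0.01], "rotation": [0, 0, 0.001], "hand": 1.0}
{"linear": [-0.91, -0.21, 0.01], "rotation": [0, 0, 0.001], "hand": 1.0}
{"linear": [-0.91, -0.21, 0.01], "rotation": [0, 0, 0.001], "hand": 1.0}
{"linear": [-0.91, -0.21, 0.01], "rotation": [0, 0, 0.001], "hand": 1.0}
{"linear": [-0.91, -0.21, 0.01], "rotation": [0, 0, 0.001], "hand": 1.0}
```

Emit:
{"api": "play_rows", "payload": {"rows": [{"linear": [-0.91, -0.21, 0], "rotation": [0, 0, 0], "hand": 1}, {"linear": [-0.91, -0.21, 0], "rotation": [0, 0, 0], "hand": 1}, {"linear": [-0.91, -0.21, 0], "rotation": [0, 0, 0], "hand": 1}, {"linear": [-0.91, -0.21, 0], "rotation": [0, 0, 0], "hand": 1}, {"linear": [-0.91, -0.21, 0], "rotation": [0, 0, 0], "hand": 1}, {"linear": [-0.91, -0.21, 0], "rotation": [0, 0, 0], "hand": 1}, {"linear": [-0.91, -0.21, 0], "rotation": [0, 0, 0], "hand": 1}, {"linear": [-0.91, -0.21, 0], "rotation": [0, 0, 0], "hand": 1}]}}

```text
time_s: 12.75
tool_pos: [0.5616, 0.1088, 0.3122]
eef_rot: [-179.8, 0.0, 90.0]
contact_force: [0.3, -0.3, 0.2]
width: 0.0293
gripper_force: 29.9
```

Emit:
{"api": "play_rows", "payload": {"rows": [{"linear": [-0.91, -0.21, 0], "rotation": [0, 0, 0], "hand": 1}, {"linear": [-0.91, -0.21, 0], "rotation": [0, 0, 0], "hand": 1}, {"linear": [-0.91, -0.21, 0], "rotation": [0, 0, 0], "hand": 1}, {"linear": [-0.91, -0.21, 0], "rotation": [0, 0, 0], "hand": 1}, {"linear": [-0.91, -0.21, 0], "rotation": [0, 0, 0], "hand": 1}, {"linear": [-0.91, -0.21, 0], "rotation": [0, 0, 0], "hand": 1}, {"linear": [0, 0, 0.8], "rotation": [0, 0, 0], "hand": 1}, {"linear": [0, 0, 1], "rotation": [0, 0, 0], "hand": 1}]}}

```text
time_s: 13.55
tool_pos: [0.5243, -0.0549, 0.2598]
eef_rot: [180.0, -0.0, 89.9]
contact_force: [-0.6, 0.3, -0.8]
width: 0.0291
gripper_force: 29.9
```

Emit:
{"api": "play_rows", "payload": {"rows": [{"linear": [0, 0, 1], "rotation": [0, 0, 0], "hand": 1}, {"linear": [0, 0, 0.5], "rotation": [0, 0, 0], "hand": 1}, {"linear": [0, 0, 0], "rotation": [0, 0, 0], "hand": 1}, {"linear": [0, 0, 0], "rotation": [0, 0, 0], "hand": 1}, {"linear": [0, 0, 0], "rotation": [0, 0, 0], "hand": 1}]}}

```text
time_s: 14.05
tool_pos: [0.5252, -0.0539, 0.2178]
eef_rot: [179.8, 0.0, 90.0]
contact_force: [0.3, 0.0, -0.4]
width: 0.0293
gripper_force: 29.9
```

Emit:
{"api": "play_rows", "payload": {"rows": [{"linear": [-0.03, -0.06, 0.3], "rotation": [0, 0, 0], "hand": 1}, {"linear": [0, 0, 0.2], "rotation": [0, 0, 0], "hand": 1}, {"linear": [0, 0, 0.15], "rotation": [0, 0, 0], "hand": 1}, {"linear": [0, 0, 0], "rotation": [0, 0, 0], "hand": 1}, {"linear": [0, 0, 0], "rotation": [0, 0, 0], "hand": 1}]}}

```text
time_s: 14.55
tool_pos: [0.5228, -0.0549, 0.1986]
eef_rot: [180.0, 0.0, 90.0]
contact_force: [-7.5, 0.4, 11.6]
width: 0.0291
gripper_force: 31.1
```

Emit:
{"api": "play_rows", "payload": {"rows": [{"linear": [0, 0, -0.04], "rotation": [0, 0, 0], "hand": 1}, {"linear": [0, 0, 0], "rotation": [0, 0, 0], "hand": 0.25}, {"linear": [0, 0, 0], "rotation": [0, 0, 0], "hand": 0.1}, {"linear": [0, 0, 0], "rotation": [0, 0, 0], "hand": -0.2}, {"linear": [0, 0, 0], "rotation": [0, 0, 0], "hand": -0.3}, {"linear": [0, 0, 0], "rotation": [0, 0, 0], "hand": -0.3}]}}

```text
time_s: 15.15
tool_pos: [0.5228, -0.0548, 0.1974]
eef_rot: [-180.0, -0.0, 90.0]
contact_force: [-0.2, -0.4, 0.6]
width: 0.0554
gripper_force: 0.0
```

Emit:
{"api": "play_rows", "payload": {"rows": [{"linear": [0, 0, -0.5], "rotation": [0, 0, 0], "hand": -0.3}, {"linear": [0, 0, -1], "rotation": [0, 0, 0], "hand": -0.3}, {"linear": [0, 0, -1], "rotation": [0, 0, 0], "hand": -0.3}, {"linear": [0, 0, -1], "rotation": [0, 0, 0], "hand": -0.3}, {"linear": [0, 0, 0], "rotation": [0, 0, 0], "hand": -0.3}]}}

```text
time_s: 15.65
tool_pos: [0.5236, -0.0549, 0.3097]
eef_rot: [179.4, 0.1, 90.0]
contact_force: [0.5, -0.3, 0.8]
width: 0.0558
gripper_force: 0.0
```

```bash
cat > wl.py <<'E'
from h import *
from scipy.spatial.transform import Rotation as Ro
import sys
s=env.sense();c=vision.capture('wrist');save(sys.argv[1],c['color'])
T=np.eye(4);T[:3,:3]=Ro.from_euler('xyz',s['eef_rot'],degrees=True).as_matrix();T[:3,3]=s['tool_pos']
P=cloud(c,T@c['T_tool_cam'])
for q in sys.argv[2:]:
    for m in masks_of(q,'wrist')[:2]:
        p=P[m['region']];z=np.percentile(p[:,2],97);t=p[p[:,2]>z-.008]
        print(q,round(m['conf'],2),m['extent'],'top',t.mean(0).round(4),np.percentile(p,[2,98],axis=0).round(3).tolist())
E
python3 wl.py w3.png oil_bottle dust_blower screw_jar; python3 plan.py .582 .092 .33 90 0
```

```text
oil_bottle 0.66 [230.9, 167.2, 36.2, 48.7] top [ 0.5221 -0.0522  0.0674] [[0.509, -0.064, 0.014], [0.535, -0.039, 0.068]]
dust_blower 0.83 [298.8, 1.1, 50.4, 30.4] top [0.5796 0.0845 0.0359] [[0.563, 0.074, 0.006], [0.597, 0.093, 0.035]]
15.85 [ 0.5226 -0.0548  0.3021] [-1.7993e+02 -1.0000e-02  9.0030e+01] 0.0555124518838826 0.0
{"linear": [0.82, 0.33, -0.16], "rotation": [0, 0, 0.001], "hand": 0.0}
{"linear": [0.82, 0.33, -0.16], "rotation": [0, 0, 0.001], "hand": 0.0}
{"linear": [0.82, 0.33, -0.16], "rotation": [0, 0, 0.001], "hand": 0.0}
{"linear": [0.82, 0.33, -0.16], "rotation": [0, 0, 0.001], "hand": 0.0}
{"linear": [0.82, 0.33, -0.16], "rotation": [0, 0, 0.001], "hand": 0.0}
{"linear": [0.82, 0.33, -0.16], "rotation": [0, 0, 0.001], "hand": 0.0}
```

View pics/w3.png

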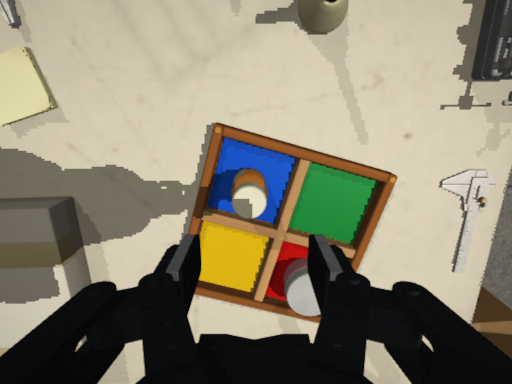

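The bottle stands upright on blue at (248,197). Next is the blower.

Emit:
{"api": "play_rows", "payload": {"rows": [{"linear": [0.82, 0.33, -0.16], "rotation": [0, 0, 0], "hand": -0.3}, {"linear": [0.82, 0.33, -0.16], "rotation": [0, 0, 0], "hand": -0.3}, {"linear": [0.82, 0.33, -0.16], "rotation": [0, 0, 0], "hand": -0.3}, {"linear": [0.82, 0.33, -0.16], "rotation": [0, 0, 0], "hand": -0.3}, {"linear": [0.82, 0.33, -0.16], "rotation": [0, 0, 0], "hand": -0.3}, {"linear": [0.82, 0.33, -0.16], "rotation": [0, 0, 0], "hand": -0.3}, {"linear": [0, 0, 0], "rotation": [0, 0, 0], "hand": -0.3}, {"linear": [0, 0, 0], "rotation": [0, 0, 0], "hand": -0.3}]}}

```text
time_s: 16.65
tool_pos: [0.582, 0.093, 0.33]
eef_rot: [-179.8, 0.0, 90.1]
contact_force: [0.6, -0.3, 0.2]
width: 0.0555
gripper_force: 0.0
```

```bash
python3 wl.py w4.png dust_blower; python3 plan.py .582 .092 .232 90 -.3
```

```text
dust_blower 0.61 [234.7, 155.0, 43.4, 61.0] top [0.5816 0.0956 0.1033] [[0.564, 0.082, 0.002], [0.599, 0.112, 0.101]]
16.75 [0.5819 0.0921 0.3304] [-1.7989e+02  4.0000e-02  8.9990e+01] 0.05551442368493072 0.0
{"linear": [-0.0, 0.0, 0.82], "rotation": [0, 0, -0.001], "hand": -0.3}
{"linear": [-0.0, 0.0, 0.82], "rotation": [0, 0, -0.001], "hand": -0.3}
{"linear": [-0.0, 0.0, 0.82], "rotation": [0, 0, -0.001], "hand": -0.3}
{"linear": [-0.0, 0.0, 0.82], "rotation": [0, 0, -0.001], "hand": -0.3}
```

Emit:
{"api": "play_rows", "payload": {"rows": [{"linear": [0.03, 0, 0.8], "rotation": [0, 0, 0], "hand": -0.3}, {"linear": [0, 0, 1], "rotation": [0, 0, 0], "hand": -0.3}, {"linear": [0, 0, 1], "rotation": [0, 0, 0], "hand": -0.3}, {"linear": [0, 0, 0.5], "rotation": [0, 0, 0], "hand": -0.3}, {"linear": [0, 0, 0], "rotation": [0, 0, 0], "hand": 0}, {"linear": [0, 0, 0], "rotation": [0, 0, 0], "hand": 0.4}, {"linear": [0, 0, 0], "rotation": [0, 0, 0], "hand": 1}, {"linear": [0, 0, 0], "rotation": [0, 0, 0], "hand": 1}], "force": 25}}

```text
time_s: 17.55
tool_pos: [0.5827, 0.0937, 0.2347]
eef_rot: [179.8, -0.0, 90.0]
contact_force: [-0.6, -0.2, 3.6]
width: 0.0091
gripper_force: 29.3
```

Emit:
{"api": "play_rows", "payload": {"rows": [{"linear": [0, 0, 0], "rotation": [0, 0, 0], "hand": 1}, {"linear": [0, 0, 0], "rotation": [0, 0, 0], "hand": 1}, {"linear": [0, 0, 0], "rotation": [0, 0, 0], "hand": 1}, {"linear": [0, 0, 0], "rotation": [0, 0, 0], "hand": 1}]}}

```text
time_s: 17.95
tool_pos: [0.5826, 0.0937, 0.2346]
eef_rot: [179.8, -0.0, 90.0]
contact_force: [-0.3, -1.5, 6.0]
width: 0.0089
gripper_force: 29.7
```

Emit:
{"api": "play_rows", "payload": {"rows": [{"linear": [0, 0, -0.5], "rotation": [0, 0, 0], "hand": 1}, {"linear": [0, 0, -1], "rotation": [0, 0, 0], "hand": 1}, {"linear": [0, 0, -1], "rotation": [0, 0, 0], "hand": 1}, {"linear": [0, 0, 0], "rotation": [0, 0, 0], "hand": 1}, {"linear": [-0.94, 0.1, 0], "rotation": [0, 0, 0], "hand": 1}, {"linear": [-0.94, 0.1, 0], "rotation": [0, 0, 0], "hand": 1}, {"linear": [-0.94, 0.1, 0], "rotation": [0, 0, 0], "hand": 1}, {"linear": [-0.94, 0.1, 0], "rotation": [0, 0, 0], "hand": 1}]}}

```text
time_s: 18.75
tool_pos: [0.5941, -0.02, 0.3075]
eef_rot: [-180.0, -0.0, 90.1]
contact_force: [-0.1, 1.3, 0.4]
width: 0.0091
gripper_force: 29.0
```

Emit:
{"api": "play_rows", "payload": {"rows": [{"linear": [-0.94, 0.1, 0], "rotation": [0, 0, 0], "hand": 1}, {"linear": [-0.94, 0.1, 0], "rotation": [0, 0, 0], "hand": 1}, {"linear": [0, 0, 0.7], "rotation": [0, 0, 0], "hand": 1}, {"linear": [0, 0, 0.7], "rotation": [0, 0, 0], "hand": 1}, {"linear": [0, 0, 0.3], "rotation": [0, 0, 0], "hand": 1}, {"linear": [0, 0, 0], "rotation": [0, 0, 0], "hand": 1}, {"linear": [0, 0, 0], "rotation": [0, 0, 0], "hand": 1}, {"linear": [0, 0, 0], "rotation": [0, 0, 0], "hand": 1}]}}

```text
time_s: 19.55
tool_pos: [0.6005, -0.0753, 0.2581]
eef_rot: [179.9, 0.0, 90.0]
contact_force: [0.2, -0.1, -0.1]
width: 0.0091
gripper_force: 29.0
```

Run:
```python
from h import *
c=vision.capture('side');save('bl.png',cv2.resize(c['color'][150:340,180:420],(600,475)))
```

```text
(no output)
```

View pics/bl.png

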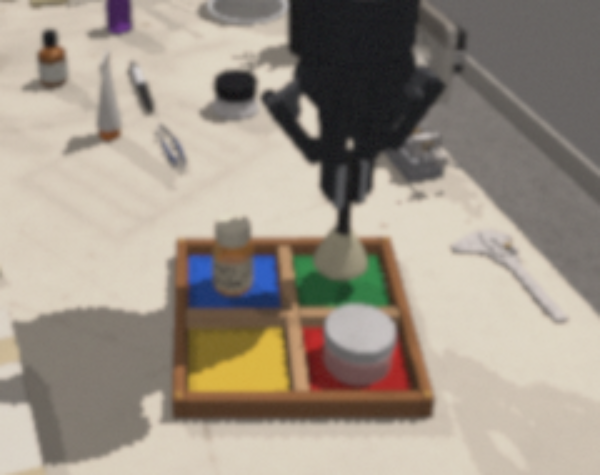

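The blower hangs upright over green at (340,260). I'm lowering it 17 mm.

Emit:
{"api": "play_rows", "payload": {"rows": [{"linear": [0, 0, 0.3], "rotation": [0, 0, 0], "hand": 1}, {"linear": [0, 0, 0.25], "rotation": [0, 0, 0], "hand": 1}, {"linear": [0, 0, 0], "rotation": [0, 0, 0], "hand": 1}, {"linear": [0, 0, 0], "rotation": [0, 0, 0], "hand": 1}]}}

```text
time_s: 20.0
tool_pos: [0.6005, -0.0756, 0.2411]
eef_rot: [179.9, 0.0, 90.0]
contact_force: [0.1, -0.0, 5.7]
width: 0.009
gripper_force: 30.2
```

Emit:
{"api": "play_rows", "payload": {"rows": [{"linear": [0, 0, 0], "rotation": [0, 0, 0], "hand": 0.7}, {"linear": [0, 0, 0], "rotation": [0, 0, 0], "hand": 0.5}, {"linear": [0, 0, 0], "rotation": [0, 0, 0], "hand": 0.2}, {"linear": [0, 0, 0], "rotation": [0, 0, 0], "hand": 0}, {"linear": [0, 0, -0.5], "rotation": [0, 0, 0], "hand": 0}, {"linear": [0, 0, -1], "rotation": [0, 0, 0], "hand": 0}, {"linear": [0, 0, -1], "rotation": [0, 0, 0], "hand": 0}, {"linear": [0, 0, -1], "rotation": [0, 0, 0], "hand": 0}]}}

```text
time_s: 20.8
tool_pos: [0.6, -0.0754, 0.3474]
eef_rot: [179.9, 0.0, 90.0]
contact_force: [0.5, -0.3, -0.2]
width: 0.0429
gripper_force: 0.0
```

```bash
python3 wl.py w5.png dust_blower liner_green;  python3 plan.py .475 .1942 .32 155 -.3
```

```text
dust_blower 0.87 [234.4, 157.4, 41.5, 52.2] top [ 0.6006 -0.0718  0.1161] [[0.584, -0.086, 0.014], [0.618, -0.057, 0.108]]
liner_green 0.76 [218.2, 133.8, 77.5, 76.8] top [ 0.6022 -0.0728  0.0087] [[0.566, -0.113, 0.006], [0.638, -0.039, 0.008]]
20.95 [ 0.6004 -0.0755  0.3496] [1.7961e+02 7.0000e-02 9.0030e+01] 0.04256669763853481 0.0
{"linear": [0.64, -0.3, 0.07], "rotation": [0, 0, -0.928], "hand": -0.3}
{"linear": [0.66, -0.25, 0.07], "rotation": [0, 0, -0.928], "hand": -0.3}
{"linear": [0.68, -0.19, 0.07], "rotation": [0, 0, -0.928], "hand": -0.3}
{"linear": [0.7, -0.14, 0.07], "rotation": [0, 0, -0.928], "hand": -0.3}
{"linear": [0.7, -0.08, 0.07], "rotation": [0, 0, -0.928], "hand": -0.3}
{"linear": [0.71, -0.02, 0.07], "rotation": [0, 0, -0.928], "hand": -0.3}
{"linear": [0.71, 0.04, 0.07], "rotation": [0, 0, -0.928], "hand": -0.3}
{"linear": [0.7, 0.09, 0.07], "rotation": [0, 0, -0.928], "hand": -0.3}
{"linear": [0.69, 0.15, 0.07], "rotation": [0, 0, -0.928], "hand": -0.3}
{"linear": [0.68, 0.21, 0.07], "rotation": [0, 0, -0.928], "hand": -0.3}
{"linear": [0.66, 0.26, 0.07], "rotation": [0, 0, -0.928], "hand": -0.3}
{"linear": [0.64, 0.31, 0.07], "rotation": [0, 0, -0.928], "hand": -0.3}
{"linear": [0.61, 0.36, 0.07], "rotation": [0, 0, -0.928], "hand": -0.3}
{"linear": [0.58, 0.41, 0.07], "rotation": [0, 0, -0.928], "hand": -0.3}
```

View pics/w5.png

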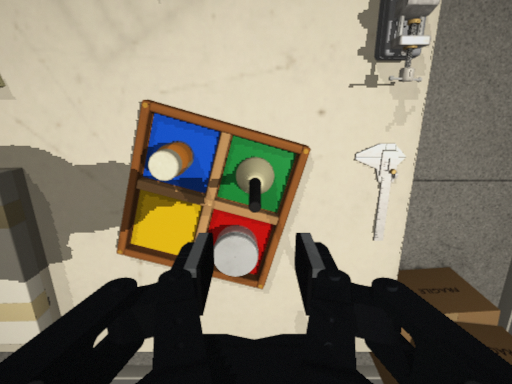

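The blower is upright, centred on green at (256,180). Next is the tube, with the wrist turned 65°.

Emit:
{"api": "play_rows", "payload": {"rows": [{"linear": [0.64, -0.3, 0.07], "rotation": [0, 0, -0.928], "hand": -0.4}, {"linear": [0.66, -0.25, 0.07], "rotation": [0, 0, -0.928], "hand": -0.4}, {"linear": [0.68, -0.19, 0.07], "rotation": [0, 0, -0.928], "hand": -0.4}, {"linear": [0.7, -0.14, 0.07], "rotation": [0, 0, -0.928], "hand": -0.4}, {"linear": [0.7, -0.08, 0.07], "rotation": [0, 0, -0.928], "hand": -0.4}, {"linear": [0.71, -0.02, 0.07], "rotation": [0, 0, -0.928], "hand": -0.4}, {"linear": [0.71, 0.04, 0.07], "rotation": [0, 0, -0.928], "hand": -0.4}, {"linear": [0.7, 0.09, 0.07], "rotation": [0, 0, -0.928], "hand": -0.4}]}}

```text
time_s: 21.75
tool_pos: [0.5276, 0.0792, 0.3273]
eef_rot: [-179.9, -0.0, 127.3]
contact_force: [0.2, -0.5, -0.0]
width: 0.0599
gripper_force: 0.0
```

Emit:
{"api": "play_rows", "payload": {"rows": [{"linear": [0.69, 0.15, 0.07], "rotation": [0, 0, -0.928], "hand": -0.4}, {"linear": [0.68, 0.21, 0.07], "rotation": [0, 0, -0.928], "hand": -0.4}, {"linear": [0.66, 0.26, 0.07], "rotation": [0, 0, -0.928], "hand": -0.4}, {"linear": [0.64, 0.31, 0.07], "rotation": [0, 0, -0.928], "hand": -0.4}, {"linear": [0.61, 0.36, 0.07], "rotation": [0, 0, -0.928], "hand": -0.4}, {"linear": [0.58, 0.41, 0.07], "rotation": [0, 0, -0.928], "hand": -0.4}, {"linear": [0, 0, 0], "rotation": [0, 0, 0], "hand": -0.4}, {"linear": [0, 0, 0], "rotation": [0, 0, 0], "hand": -0.4}]}}

```text
time_s: 22.55
tool_pos: [0.4741, 0.1942, 0.315]
eef_rot: [-179.9, -0.0, 155.0]
contact_force: [-0.5, -0.3, 0.1]
width: 0.0599
gripper_force: 0.0
```

```bash
python3 wl.py w6.png grease_tube;  python3 plan.py .475 .1942 .219 155 -.3
```

```text
grease_tube 0.9 [236.4, 170.0, 45.8, 43.8] top [0.4757 0.1981 0.0886] [[0.465, 0.185, 0.013], [0.482, 0.21, 0.088]]
22.65 [0.4745 0.1936 0.3154] [-179.96   -0.    154.89] 0.0592939727343207 0.0
{"linear": [-0.0, 0.01, 0.8], "rotation": [0, 0, -0.005], "hand": -0.3}
{"linear": [-0.0, 0.01, 0.8], "rotation": [0, 0, -0.005], "hand": -0.3}
{"linear": [-0.0, 0.01, 0.8], "rotation": [0, 0, -0.005], "hand": -0.3}
{"linear": [-0.0, 0.01, 0.8], "rotation": [0, 0, -0.005], "hand": -0.3}
```

View pics/w6.png

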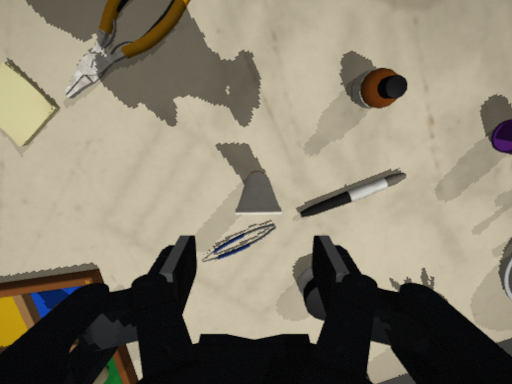

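The crimp lies along the closing line at (258,210), between the fingers.

Emit:
{"api": "play_rows", "payload": {"rows": [{"linear": [0, 0.04, 0.8], "rotation": [0, 0, 0], "hand": -0.4}, {"linear": [0, 0, 1], "rotation": [0, 0, 0], "hand": -0.4}, {"linear": [0, 0, 0.9], "rotation": [0, 0, 0], "hand": -0.4}, {"linear": [0, 0, 0.5], "rotation": [0, 0, 0], "hand": -0.4}, {"linear": [0, 0, 0], "rotation": [0, 0, 0], "hand": 0}, {"linear": [0, 0, 0], "rotation": [0, 0, 0], "hand": 0.2}, {"linear": [0, 0, 0], "rotation": [0, 0, 0], "hand": 1}, {"linear": [0, 0, 0], "rotation": [0, 0, 0], "hand": 1}], "force": 22}}

```text
time_s: 23.45
tool_pos: [0.4753, 0.1954, 0.2213]
eef_rot: [179.9, 0.1, 155.0]
contact_force: [-0.2, 0.1, -0.4]
width: 0.0297
gripper_force: 21.8
```

Emit:
{"api": "play_rows", "payload": {"rows": [{"linear": [0, 0, 0], "rotation": [0, 0, 0], "hand": 1}, {"linear": [0, 0, 0], "rotation": [0, 0, 0], "hand": 1}, {"linear": [0, 0, 0], "rotation": [0, 0, 0], "hand": 1}]}}

```text
time_s: 23.75
tool_pos: [0.4752, 0.1955, 0.221]
eef_rot: [179.9, 0.1, 155.0]
contact_force: [0.1, -0.4, 5.5]
width: 0.0299
gripper_force: 22.0
```

Emit:
{"api": "play_rows", "payload": {"rows": [{"linear": [0, 0, -0.3], "rotation": [0, 0, 0], "hand": 1}, {"linear": [0, 0, -0.8], "rotation": [0, 0, 0], "hand": 1}, {"linear": [0, 0, -1], "rotation": [0, 0, 0], "hand": 1}, {"linear": [0, 0, -1], "rotation": [0, 0, 0], "hand": 1}, {"linear": [0, 0, 0], "rotation": [0, 0, 0], "hand": 1}, {"linear": [0, 0, 0], "rotation": [0, 0, 0], "hand": 1}]}}

```text
time_s: 24.35
tool_pos: [0.4748, 0.1953, 0.3132]
eef_rot: [180.0, 0.0, 155.0]
contact_force: [0.0, -0.1, -1.3]
width: 0.0299
gripper_force: 21.8
```

```bash
python3 - <<'E'
from h import *
c=vision.capture('side');a=c['color'][100:290,130:370];P=cloud(c)
m=(np.hypot(P[...,0]-.475,P[...,1]-.194)<.025)&(P[...,2]>.06)&(P[...,2]<.13);p=P[m]
for z in(.08,.09,.1,.11,.12):
    q=p[abs(p[:,2]-z)<.005]
    if len(q):print(z,len(q),q.mean(0).round(3),np.ptp(q,axis=0).round(3))
print(np.percentile(p[:,2],1) if len(p) else 0)
save('tb.png',cv2.resize(a,(600,475)))
E
python3 plan.py .501 -.133 .315 155 1
```

```text
0.09 7 [0.473 0.188 0.094] [0.018 0.008 0.003]
0.1 33 [0.473 0.188 0.099] [0.018 0.012 0.01 ]
0.11 42 [0.474 0.186 0.11 ] [0.024 0.014 0.009]
0.12 41 [0.473 0.186 0.12 ] [0.021 0.014 0.01 ]
0.09295559582601154
24.4 [0.4746 0.1952 0.3118] [-1.7995e+02 -5.0000e-02  1.5498e+02] 0.029500941657117207 21.84898750449065
{"linear": [-0.45, -0.8, -0.01], "rotation": [0, 0, -0.0], "hand": 1.0}
{"linear": [-0.45, -0.8, -0.01], "rotation": [0, 0, -0.0], "hand": 1.0}
{"linear": [-0.45, -0.8, -0.01], "rotation": [0, 0, -0.0], "hand": 1.0}
{"linear": [-0.45, -0.8, -0.01], "rotation": [0, 0, -0.0], "hand": 1.0}
{"linear": [-0.45, -0.8, -0.01], "rotation": [0, 0, -0.0], "hand": 1.0}
{"linear": [-0.45, -0.8, -0.01], "rotation": [0, 0, -0.0], "hand": 1.0}
{"linear": [-0.45, -0.8, -0.01], "rotation": [0, 0, -0.0], "hand": 1.0}
{"linear": [-0.45, -0.8, -0.01], "rotation": [0, 0, -0.0], "hand": 1.0}
{"linear": [-0.45, -0.8, -0.01], "rotation": [0, 0, -0.0], "hand": 1.0}
{"linear": [-0.45, -0.8, -0.01], "rotation": [0, 0, -0.0], "hand": 1.0}
{"linear": [-0.45, -0.8, -0.01], "rotation": [0, 0, -0.0], "hand": 1.0}
{"linear": [-0.45, -0.8, -0.01], "rotation": [0, 0, -0.0], "hand": 1.0}
```

View pics/tb.png

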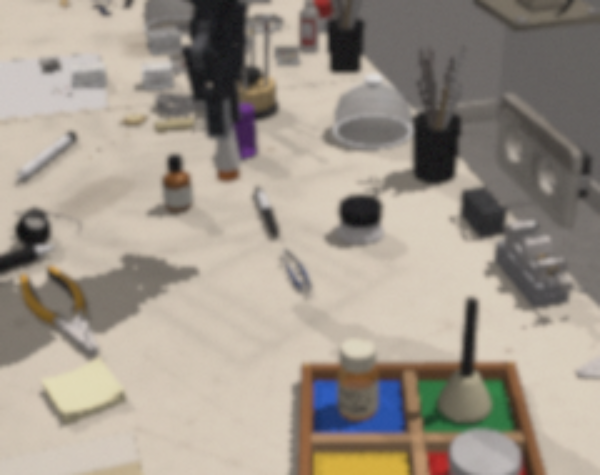

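The tube at (228,160) hangs straight. I'm carrying it to yellow.

Emit:
{"api": "play_rows", "payload": {"rows": [{"linear": [-0.45, -0.8, 0], "rotation": [0, 0, 0], "hand": 1}, {"linear": [-0.45, -0.8, 0], "rotation": [0, 0, 0], "hand": 1}, {"linear": [-0.45, -0.8, 0], "rotation": [0, 0, 0], "hand": 1}, {"linear": [-0.45, -0.8, 0], "rotation": [0, 0, 0], "hand": 1}, {"linear": [-0.45, -0.8, 0], "rotation": [0, 0, 0], "hand": 1}, {"linear": [-0.45, -0.8, 0], "rotation": [0, 0, 0], "hand": 1}, {"linear": [-0.45, -0.8, 0], "rotation": [0, 0, 0], "hand": 1}, {"linear": [-0.45, -0.8, 0], "rotation": [0, 0, 0], "hand": 1}]}}

```text
time_s: 25.2
tool_pos: [0.4911, -0.0254, 0.3104]
eef_rot: [-179.9, -0.2, 155.0]
contact_force: [1.1, 0.9, -0.9]
width: 0.0295
gripper_force: 21.9
```

Emit:
{"api": "play_rows", "payload": {"rows": [{"linear": [-0.45, -0.8, 0], "rotation": [0, 0, 0], "hand": 1}, {"linear": [-0.45, -0.8, 0], "rotation": [0, 0, 0], "hand": 1}, {"linear": [-0.45, -0.8, 0], "rotation": [0, 0, 0], "hand": 1}, {"linear": [-0.45, -0.8, 0], "rotation": [0, 0, 0], "hand": 1}, {"linear": [0, 0, 0], "rotation": [0, 0, 0], "hand": 1}, {"linear": [0, 0, 0.8], "rotation": [0, 0, 0], "hand": 1}, {"linear": [0, 0, 0.8], "rotation": [0, 0, 0], "hand": 1}, {"linear": [0, 0, 0.6], "rotation": [0, 0, 0], "hand": 1}]}}

```text
time_s: 26.0
tool_pos: [0.4991, -0.1334, 0.2434]
eef_rot: [-180.0, -0.2, 155.0]
contact_force: [-0.4, 0.1, -0.7]
width: 0.03
gripper_force: 21.9
```

Emit:
{"api": "play_rows", "payload": {"rows": [{"linear": [0, 0, 0], "rotation": [0, 0, 0], "hand": 1}, {"linear": [0, 0, 0], "rotation": [0, 0, 0], "hand": 1}, {"linear": [0, 0, 0], "rotation": [0, 0, 0], "hand": 1}]}}

```text
time_s: 26.3
tool_pos: [0.5001, -0.134, 0.2476]
eef_rot: [180.0, 0.1, 155.0]
contact_force: [-0.0, -0.3, 0.6]
width: 0.03
gripper_force: 21.9
```

Emit:
{"api": "play_rows", "payload": {"rows": [{"linear": [0, 0, 0.3], "rotation": [0, 0, 0], "hand": 1}, {"linear": [0, 0, 0.2], "rotation": [0, 0, 0], "hand": 1}, {"linear": [0, 0, 0.13], "rotation": [0, 0, 0], "hand": 1}, {"linear": [0, 0, 0], "rotation": [0, 0, 0], "hand": 1}, {"linear": [0, 0, 0], "rotation": [0, 0, 0], "hand": 1}]}}

```text
time_s: 26.8
tool_pos: [0.5, -0.1342, 0.228]
eef_rot: [180.0, 0.0, 155.0]
contact_force: [0.4, 0.7, 3.3]
width: 0.03
gripper_force: 22.1
```

Emit:
{"api": "play_rows", "payload": {"rows": [{"linear": [0, 0, 0], "rotation": [0, 0, 0], "hand": 0.2}, {"linear": [0, 0, 0], "rotation": [0, 0, 0], "hand": 0.1}, {"linear": [0, 0, 0], "rotation": [0, 0, 0], "hand": -0.1}, {"linear": [0, 0, 0], "rotation": [0, 0, 0], "hand": -0.2}, {"linear": [0, 0, 0], "rotation": [0, 0, 0], "hand": -0.2}, {"linear": [0, 0, -0.3], "rotation": [0, 0, 0], "hand": -0.2}, {"linear": [0, 0, -0.8], "rotation": [0, 0, 0], "hand": -0.2}, {"linear": [0, 0, -1], "rotation": [0, 0, 0], "hand": -0.2}]}}

```text
time_s: 27.6
tool_pos: [0.4995, -0.1341, 0.2906]
eef_rot: [-180.0, -0.2, 155.0]
contact_force: [0.4, 0.8, 0.1]
width: 0.0509
gripper_force: 0.0
```

Emit:
{"api": "play_rows", "payload": {"rows": [{"linear": [0, 0, -1], "rotation": [0, 0, 0], "hand": -0.2}, {"linear": [0, 0, -1], "rotation": [0, 0, 0], "hand": -0.2}, {"linear": [0, 0, -0.8], "rotation": [0, 0, 0], "hand": -0.2}, {"linear": [0, 0, 0], "rotation": [0, 0, 0], "hand": -0.2}, {"linear": [0, 0, 0], "rotation": [0, 0, 0], "hand": -0.2}]}}

```text
time_s: 28.1
tool_pos: [0.4998, -0.1342, 0.3753]
eef_rot: [180.0, 0.1, 155.0]
contact_force: [-0.2, -0.6, -0.6]
width: 0.0512
gripper_force: 0.0
```

```bash
python3 wl.py w7.png grease_tube oil_bottle liner_yellow
python3 - <<'E'
from h import *
from scipy.optimize import least_squares
a=cv2.imread('pics/w7.png')
c=vision.capture('side');b=vision.capture('scene')
save('fin.png',np.vstack([np.hstack([cv2.resize(cv2.cvtColor(a,4),(400,300)),cv2.resize(c['color'][130:320,170:410],(400,300))]),cv2.resize(b['color'][130:300,60:380],(565,300))[:, :].copy() if 0 else cv2.copyMakeBorder(cv2.resize(b['color'][130:290,80:370],(543,300)),0,0,0,257,0)]))
for P in(cloud(b).reshape(-1,3),cloud(c).reshape(-1,3)):
  for nm,cx,cy,r,z0,z1,R in(('oil',.523,-.055,.0155,.019,.049,.03),('jar',.58,-.156,.0245,.02,.036,.035),('stem',.601,-.076,.006,.05,.105,.02),('tube',.5,-.134,.013,.025,.045,.025),('blackb',.441,.321,.0155,.012,.042,.03),('blackj',.612,.211,.0245,.005,.029,.04)):
    p=P[(np.hypot(P[:,0]-cx,P[:,1]-cy)<R)&(P[:,2]>z0)&(P[:,2]<z1)]
    print(nm,len(p),least_squares(lambda q:np.hypot(p[:,0]-q[0],p[:,1]-q[1])-r,[cx,cy],loss='soft_l1',f_scale=.002).x.round(4) if len(p)>5 else '')
E
```

```text
grease_tube 0.57 [235.5, 161.2, 38.2, 29.6] top [ 0.5003 -0.1321  0.0959] [[0.49, -0.146, 0.022], [0.507, -0.12, 0.096]]
oil_bottle 0.56 [308.7, 143.4, 42.9, 38.3] top [ 0.5202 -0.0553  0.0688] [[0.507, -0.07, 0.012], [0.533, -0.042, 0.068]]
liner_yellow 0.95 [217.7, 133.0, 68.8, 68.1] top [ 0.4955 -0.1315  0.0092] [[0.463, -0.17, 0.005], [0.537, -0.096, 0.017]]
oil 138 [ 0.5226 -0.0556]
jar 88 [ 0.5815 -0.1579]
stem 76 [ 0.6015 -0.0784]
tube 78 [ 0.5036 -0.1348]
blackb 255 [0.4418 0.3208]
blackj 171 [0.6139 0.2084]
oil 198 [ 0.5211 -0.0548]
jar 182 [ 0.5793 -0.156 ]
stem 140 [ 0.5999 -0.0758]
tube 116 [ 0.4994 -0.1324]
blackb 134 [0.44   0.3219]
blackj 5
```

View pics/fin.png

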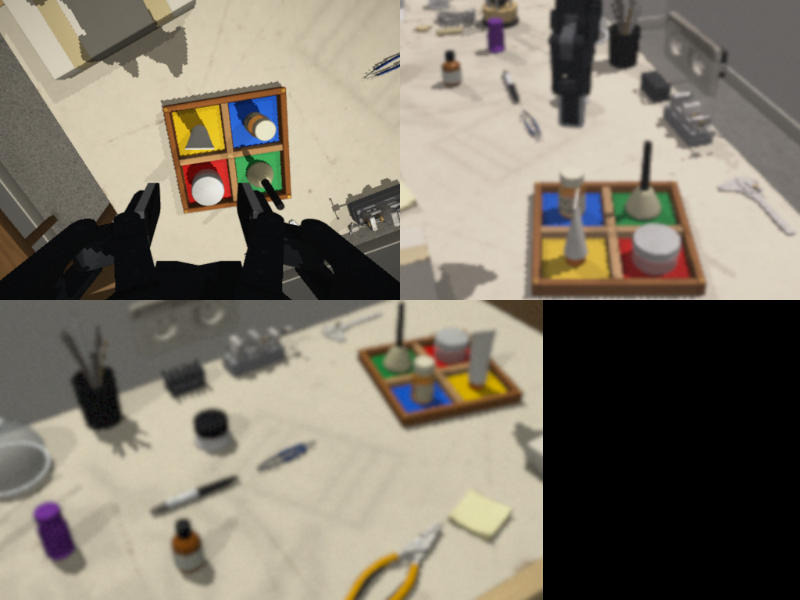

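All four things stand centred on their own liners. The look-alikes have not moved and the arm touches nothing.

```bash
python3 -c "
from cell import job_done;print(job_done())"
```

```text
the job is handed in; nothing more can be done
None
```

The job is handed in: before hand-in the cameras showed the bottle on blue, tube on yellow, blower on green and grey-lidded jar on red, all upright and within about 5 mm of centre, with both black-topped look-alikes where they started; the judge's result was not shown.

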